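Rack the two mills and latch the keeper bar

ROBOT

A 6-joint arm with a two-finger parallel gripper is mounted at the origin on a cart in front of the work surface, level with it; the furniture and walls round the work are solid. World frame = base frame: x ahead of the robot, y to its left, z up, the work surface at z = 0. Lengths are in mm, angles in rad, forces in N, time in s.
With the tool pointing down it reaches from about 375 to 925 mm from the base axis. Payload 5.7 kg.
Tool frame: the origin (TCP) lies midway between the tips of the shut fingers; the grasp point (between the pads) lies 19 mm behind it; z points along the fingers, y is the line along which they close (so a half turn about z gives the same grasp; the last joint's range is limited). The gripper opens to 88 mm and grips with 3 to 60 N. Pads are 20 mm wide; open, the fingers measure 115 mm over their backs; the gripper's body (75 mm by 178 mm) begins 61 mm behind the grasp point.
Start: joints at [-1.445, 0.359, 1.51, -0, 1.272, -0.115], TCP at [143.074, -582.657, 198.923] pointing down, gripper open.
Joint ranges: [-2.97, 2.97], [-1.01, 2.36], [0.21, 2.38], [-0.96, 4.11], [0.2, 2.71], [-2.98, 2.98]. Speed limits (rad/s): [2.39, 2.39, 3.14, 3.14, 3.14, 3.14].

INTERFACE

Orientations are given as a rotation vector (axis times angle).
In Python, from cell import readout, vision, manip gives the robot as it stands.
- The arm moves only by the shell command python3 -m jog 'ROWS' [FORCE]. ROWS is JSON, a list that holds one entry, the list of rows, each a list of 7 numbers: the turn, a rotation vector about the world's x, y, z in degrees, then the shift along the world's x, y, z in cm, then the opening, from -1 (shut) to 1 (fully open). A call has 1 to 20 rows; each row shifts and turns the commanded pose from where the row before left it; what a row does not reach is not made up. A row lasts 1/12 s, in which the tool goes at most 41.7 mm and 7.16 degrees, less where a joint would pass 70% of its speed; a pose out of reach is approached as far as the arm can. A call with a gripper value outside its range is refused whole. The fingers move at their own pace and stop on an object; FORCE is the grip in N (left out, the last holds). Time passes only in rows, so rows that do not move let the fingers close. It gives the time, the measured TCP pose, the force, the opening and the grip force at its end, in the units of the state.
- readout.get_obs(): the state, without advancing time (a new reading comes with each control period).
- vision.capture(name): name is "side" or "top" or "wrist"; returns (picture, depth): 384x512x3 uint8, red, green, blue; 384x512 float32, mm along the optical axis (not along the pixel's ray), 0 where there is no reading.
- vision.camera_model(name): a dict with "camera_matrix" (3x3 intrinsics, pixels), "distortion" ([k1, k2, p1, p2, k3] as OpenCV has them; the pictures are not rectified), "rvec" (rotation vector, rad) and "tvec" (3), from world to camera coordinates, as OpenCV has them. Camera axes: x right, y down, z forward; pixel columns grow to the right and rows downward; lengths in mm; the calibration is good to about 2 mm. A picture is of the moment at which its call begins: read the wrist's pose just before it. camera_model takes no time and is no camera call; for the wrist camera it gives the pose at the moment of the call.
- manip.hand_in(): hands the job in; it is judged then, once.
Trained networks look in the newest picture that a camera, given by its name, has taken for a name from the list of things; names that differ only in an ending like _2 or _b are one class to them, and where a whole thing is asked for, a point or a joint stands for the part that bears it (a point fixed in the world has none). Each returns a list of dicts, best first, with "p" (0 to 1); they miss things now and then, are a little off and sometimes report something else, mostly with a low value. They report only what shows in the picture. A call takes as long as a camera call. They do not tell look-alikes from the thing itself.
- vision.look_for(camera, target): "xyz" ([x, y, z] in mm, in world coordinates, good to about 4 mm: the middle of the surface that is visible of it).
The state is a dict: "time": time; "q": joint angles; "joint_vel": joint speeds; "joint_efforts": joint torques, N m; "eef_pos": TCP position; "tool_rot": TCP orientation; "wrist_force": force on the tool from outside, world axes, zero at the start; "wrist_torque": the same for the moment, N m; "opening": finger opening in mm; "grasp_force": force on a finger pad.
Only numpy, scipy, OpenCV 4.12 (cv2) and the standard library are available. Lean on these libraries where they do the work, as an engineer would, in place of code of your own. Each camera call takes 0.05 s, during which the arm holds its last target. There are 200 camera calls.

TASK

Put the salt and pepper mills away: first stand both upright in the mill rack, one in each bay, and then swing the hinged keeper bar shut across the front until it clicks fully home in its catch. Do not tip the mills over, and leave everything else on the worktop where it stands.

Things in the scene. Friction and masses are not known exactly. Their poses are not given: they have to be found in the camera images.
- rack: Two-bay mill rack of wood and steel, fixed to the worktop. Origin: centre between the bays, at the underside; x points to its closed back, -x to its open front, y to its left (hinge end), z up. Base plate 8 mm thick, x -62 to +42 mm, y +-97 mm. Each bay is 62 mm wide and open above and in front; back wall face at x = +34 mm, 80 mm high; side walls and the middle divider 6 mm thick and 60 mm high.
- bay_left (a point): Centre of the left bay (y = +34 mm in the rack frame), on the bay floor, 8 mm above the worktop.
- bay_right (a point): Centre of the right bay (y = -34 mm in the rack frame), on the bay floor, 8 mm above the worktop.
- keeper (a joint): Angle of the keeper bar (rad): 0 = shut across the front of both bays, against its stop; grows to at most 1.6 as the free end swings out to the front (clockwise from above). Light friction holds it where it is left. From 0.10 on, a sprung ball in the catch resists with about 3 N at the knob and pushes the bar back out; past 0.045 it drives it home and holds it with about 3 N.
- keeper_hinge (a point): Point on the keeper's upright hinge axis, at the left front corner of the rack (x = -38, y = +81 mm in the rack frame), at the height of the middle of the bar.
- keeper_knob (a point): Centre of the upright round steel knob at the free end of the keeper bar, 164 mm from the hinge axis: 16 mm across, from 100 to 140 mm above the worktop; this point is 122 mm up. The bar below it is steel, 6 mm thick, from 85 to 100 mm above the worktop. The knob may be pinched from above, or the bar pushed.
- salt_mill: Mill with a white body and a fixed pale head, round, standing upright, 144 mm tall, 0.15 to 0.3 kg; body 52 mm across up to 98 mm, head 48 mm across above that. Origin: centre of its underside, z up. One mill starts in the swing of the keeper bar, the other on the right of the worktop.
- pepper_mill: Mill with a black body and a fixed pale head, round, standing upright, 144 mm tall, 0.15 to 0.3 kg; body 52 mm across up to 98 mm, head 48 mm across above that. Origin: centre of its underside, z up. One mill starts in the swing of the keeper bar, the other on the right of the worktop.
- oil_bottle: Bystander: tall dark oil bottle with a red cap, 61 mm wide, 267 mm tall, between the rack and the mill on the right. Origin: centre of its underside. Leave it alone.
- garlic: Bystander: bulb of garlic, 60 x 57 mm, 58 mm tall, standing low enough that the keeper bar passes over it. Origin: centre of its underside. Leave it alone.
- lemon: Bystander: lemon, 78 x 55 x 56 mm. Origin: centre of its underside. Leave it alone.
- onion: Bystander: brown onion, 83 mm wide, 94 mm tall, in front of the microwave (front at world x = 0.67, left side at y = 0.08, 252 mm tall); the tall fridge stands to the right, beyond about y = -0.41. Origin: centre of its underside. Leave it alone.
- kitchen_timer: Bystander: round wind-up kitchen timer, 62 mm wide, 43 mm tall. Origin: centre of its underside. Leave it alone.
- mug: Bystander: mug, 92 mm wide (127 mm with its handle), 95 mm tall. Origin: centre of its underside. Leave it alone.
- canister: Bystander: round white canister with a knobbed lid, 92 mm wide, 125 mm tall. Origin: centre of its underside. Leave it alone.
- table_spoon: Bystander: table spoon lying flat, 188 mm long. Origin: centre of its underside. Leave it alone.
Not all that is in view belongs to the job. Leave any turquoise look-alike of the salt_mill alone.

How it is judged:
By the outcome, as a careful person would: the job done as asked, in the order asked, and still so for the second after the job is handed in, with the robot touching nothing.
It also fails if it takes over 69 s, if anything falls off the work surface, if the arm or the gripper's body presses on something with over 40 N, if the wrist force passes 120 N, or if a joint passes its speed limit or range.

## Working session

There is one attempt and no reset: what is moved stays moved. The work goes in short steps, Python scripts to look and compute and a shell command to move; the robot and the scene stay as the last step left them, time stands still between calls to the robot, and variables do not carry over. Pictures are saved under pics/ and viewed, at most 10 in all, crops included, and the job is handed in when it is done.

```bash
ls; mkdir -p pics
python3 - <<'E'
from cell import readout, vision
import cv2
for c in ("top","side"):
    im,d=vision.capture(c); cv2.imwrite(f"pics/{c}0.png",im[:,:,::-1])
    for t in ["rack","salt_mill","pepper_mill","keeper_knob","keeper","oil_bottle","garlic","lemon","mug","canister","onion","kitchen_timer","table_spoon"]:
        print(c,t,[([round(x) for x in r["xyz"]],round(r["p"],2)) for r in vision.look_for(c,t)][:4])
o=readout.get_obs(); print(o)
E
```

```text
pics
top rack [([614, 205, 10], 0.59)]
top salt_mill [([511, -242, 140], 0.8)]
top pepper_mill [([516, 108, 128], 0.69)]
top keeper_knob [([475, 211, 94], 0.52), ([582, 431, 106], 0.33), ([275, 393, 41], 0.18)]
top keeper [([478, 211, 102], 0.59)]
top oil_bottle [([567, -88, 193], 0.81), ([495, -112, 50], 0.57)]
top garlic [([500, 182, 38], 0.59)]
top lemon [([492, -113, 47], 0.77)]
top mug [([279, 389, 43], 0.84)]
top canister [([582, 431, 107], 0.58)]
top onion [([609, -244, 62], 0.69)]
top kitchen_timer [([459, 436, 41], 0.6), ([584, 430, 107], 0.26)]
top table_spoon [([362, 262, 7], 0.8), ([500, 182, 39], 0.46), ([510, -239, 138], 0.35)]
side rack [([614, 212, 12], 0.86), ([280, 384, 55], 0.17)]
side salt_mill [([474, -344, 52], 0.73), ([496, -250, 28], 0.61)]
side pepper_mill [([516, 107, 106], 0.9), ([280, 386, 55], 0.38)]
side keeper_knob []
side keeper [([472, 207, 100], 0.46)]
side oil_bottle []
side garlic [([500, 174, 38], 0.71)]
side lemon []
side mug [([281, 382, 54], 0.63)]
side canister [([568, 431, 101], 0.92)]
side onion []
side kitchen_timer [([450, 434, 42], 0.77)]
side table_spoon [([355, 263, 7], 0.49)]
{'time': 1.4, 'q': array([-1.44508226e+00,  3.58835847e-01,  1.51037550e+00, -3.14734463e-05,
        1.27250155e+00, -1.15092839e-01]), 'joint_vel': array([-7.17429077e-04,  1.21214930e-03,  1.94720963e-04, -2.65105836e-03,
        8.31020744e-05, -1.21305727e-03]), 'joint_efforts': array([-6.18012837e-04, -5.15329242e+01, -2.71122748e+01,  6.75878813e-02,
        2.46421283e-02, -2.50699804e-05]), 'eef_pos': array([ 143.07371451, -582.66831793,  198.91075442]), 'tool_rot': array([-3.11872737e+00, -3.77345335e-01,  4.82548182e-05]), 'wrist_force': array([-0.3126127 ,  0.52488301,  1.37534306]), 'wrist_torque': array([ 0.02282819, -0.0288189 ,  0.02928658]), 'grasp_force': 0.0, 'opening': 87.720583878256}
```

Run:
```python
import cv2,numpy as np
a=cv2.imread("pics/top0.png");b=cv2.imread("pics/side0.png")
cv2.imwrite("pics/both.png",np.vstack([a,b])[:, :] if 0 else cv2.resize(a,(800,600)))
cv2.imwrite("pics/side_l.png",cv2.resize(b,(800,600)))
```

```text
(no output)
```

View pics/both.png

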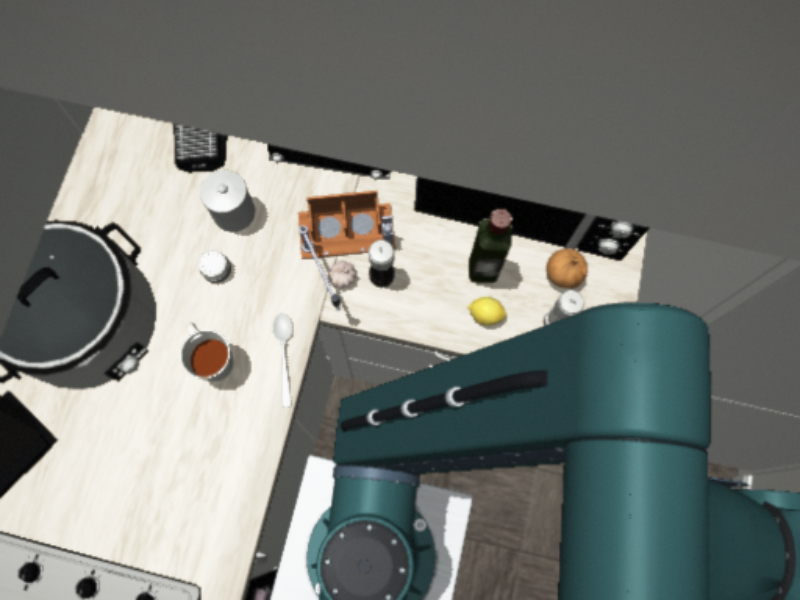

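View pics/side_l.png

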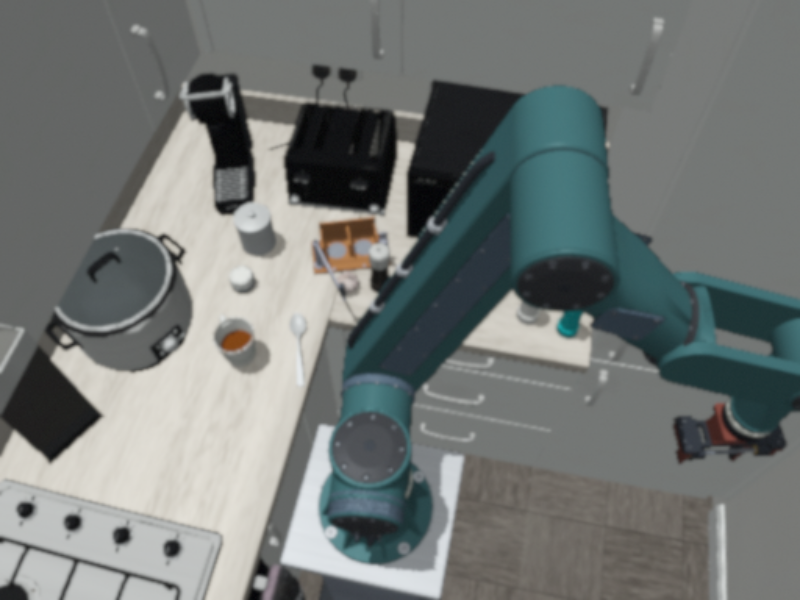

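Turquoise look-alike: side px (570,322), world about (474,-344). The salt mill is the white one at top px (570,305), about (510,-242). Pepper is at top px (381,260), in the bar's swing. Next I'll measure the rack pose, the toaster and the mill tops by depth, and make one enlarged crop.

```bash
cat > h.py <<'E'
import numpy as np,cv2
from cell import readout,vision
def cloud(c):
    m=vision.camera_model(c); im,d=vision.capture(c)
    v,u=np.mgrid[:d.shape[0],:d.shape[1]]
    p=cv2.undistortPoints(np.c_[u.ravel(),v.ravel()].astype(np.float32)[:,None],np.array(m["camera_matrix"]),np.array(m["distortion"])).reshape(-1,2)
    P=np.c_[p,np.ones(len(p))]*d.reshape(-1,1)
    R=cv2.Rodrigues(np.array(m["rvec"],float))[0]
    W=(P-np.array(m["tvec"]).ravel())@R
    W[d.ravel()==0]=np.nan
    return im,W.reshape(*d.shape,3)
def box(W,x,y,z):
    return (W[...,0]>x[0])&(W[...,0]<x[1])&(W[...,1]>y[0])&(W[...,1]<y[1])&(W[...,2]>z[0])&(W[...,2]<z[1])
def tool():
    o=readout.get_obs(); R=cv2.Rodrigues(o["tool_rot"])[0]
    print("t",round(o["time"],2),"pos",o["eef_pos"].round(1),"yawY",round(np.degrees(np.arctan2(R[1,1],R[0,1])),1),"z",R[:,2].round(3),"open",round(o["opening"],1),"gf",round(o["grasp_force"],1),"q",o["q"].round(2),"F",o["wrist_force"].round(1))
E
python3 - <<'E'
from h import *
a,W=cloud("top"); s,V=cloud("side")
for n,w,im in(("top",W,a),("side",V,s)):
    print(n)
    org=(im[...,0].astype(int)-im[...,2]>60)
    for z in((72,90),(50,66),(2,14)):
        k=box(w,(520,720),(60,340),z)&org; P=w[k]
        if len(P)<5: continue
        r=cv2.minAreaRect(P[:,:2].astype(np.float32)); print(z,len(P),P.mean(0).round(),[x.round() for x in cv2.boxPoints(r)])
    for nm,b in(("pep",((470,560),(60,150),(134,155))),("salt",((460,560),(-290,-200),(134,155))),("turq",((420,530),(-400,-300),(134,155))),("knob",((430,520),(160,250),(130,150))),("bar",((440,600),(170,330),(84,106))),("toaster",((660,900),(90,350),(100,400)))):
        P=w[box(w,*b)]
        if len(P): print(nm,len(P),P.mean(0).round(),P.min(0).round(),P.max(0).round())
        if nm=="bar" and len(P)>5: print(cv2.boxPoints(cv2.minAreaRect(P[:,:2].astype(np.float32))).round())
x=np.hstack([cv2.resize(a[100:220,180:310],None,fx=3,fy=3),cv2.resize(s[180:220,300:400],(390,156))[:, :] if 0 else cv2.resize(s[170:230,320:390],(390,360))])
cv2.imwrite("pics/crop1.png",x[:,:,::-1]); print(x.shape)
E
```

```text
top
(72, 90) 72 [649. 218.  79.] [array([620., 283.], dtype=float32), array([668., 151.], dtype=float32), array([676., 154.], dtype=float32), array([628., 286.], dtype=float32)]
(50, 66) 93 [618. 207.  58.] [array([567., 264.], dtype=float32), array([615., 131.], dtype=float32), array([668., 150.], dtype=float32), array([620., 283.], dtype=float32)]
(2, 14) 711 [597. 204.   7.] [array([522., 275.], dtype=float32), array([587.,  95.], dtype=float32), array([717., 142.], dtype=float32), array([652., 322.], dtype=float32)]
pep 208 [526. 107. 141.] [504.  83. 134.] [552. 131. 148.]
salt 197 [ 512. -252.  141.] [ 490. -275.  134.] [ 535. -230.  147.]
bar 119 [504. 232.  98.] [440. 180.  87.] [559. 278. 106.]
[[437. 184.]
 [448. 172.]
 [563. 268.]
 [553. 281.]]
side
(72, 90) 6 [648. 222.  76.] [array([628., 269.], dtype=float32), array([656., 187.], dtype=float32), array([661., 189.], dtype=float32), array([634., 270.], dtype=float32)]
(50, 66) 45 [615. 210.  59.] [array([554., 254.], dtype=float32), array([629., 134.], dtype=float32), array([681., 166.], dtype=float32), array([606., 286.], dtype=float32)]
(2, 14) 241 [592. 206.   8.] [array([531., 273.], dtype=float32), array([577., 128.], dtype=float32), array([673., 158.], dtype=float32), array([627., 303.], dtype=float32)]
pep 118 [526. 108. 141.] [503.  85. 134.] [552. 131. 149.]
bar 83 [508. 237.  98.] [443. 186.  85.] [562. 278. 105.]
[[442. 188.]
 [452. 176.]
 [564. 271.]
 [554. 283.]]
toaster 2281 [787. 247. 162.] [697. 145. 100.] [900. 350. 192.]
(360, 780, 3)
```

View pics/crop1.png

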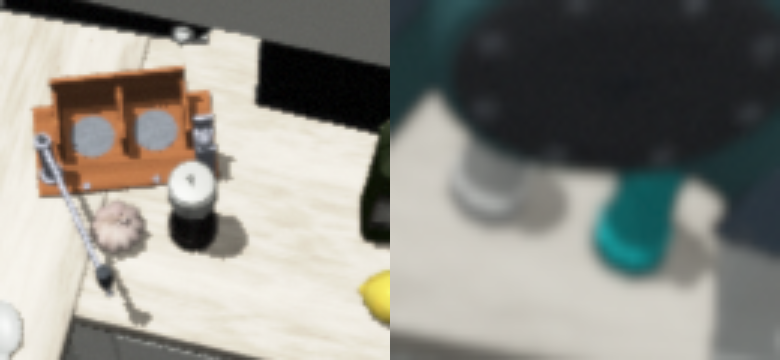

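The crop shows the white mill at left and the turquoise one to its right, so salt is the one at about (512,-252). The rack yaw is about 20° with its origin near (612,205). The keeper is at about 1.2 rad.

```bash
python3 -m jog '[[[0,0,0,0,3.5,0.5,1],[0,0,0,0,3.5,0.5,1],[0,0,0,0,3.5,0.5,1],[0,0,0,0,3.5,0.5,1],[0,0,0,2.5,2,0,1],[0,0,0,3,1.7,0,1],[0,0,0,3,1.7,0,1],[0,0,0,3,1.7,0,1],[0,0,0,3,1.7,0,1],[0,0,0,3,1.7,0,1],[0,0,0,3,1.7,0,1],[0,0,0,3,1.7,0,1],[0,0,0,3,1.6,0,1],[0,0,0,3,1.2,0,1],[0,0,0,3,1.2,0,1],[0,0,0,2.5,0.9,0,1],[0,0,0,1,0,0,1],[0,0,0,0,0,0,1]]]' 30
python3 - <<'E'
from h import *
tool()
im,W=cloud("wrist"); cv2.imwrite("pics/w1.png",im[:,:,::-1])
k=box(W,(440,580),(-310,-190),(130,160)); P=W[k]
if len(P): print(len(P),P.mean(0).round(1),P.min(0).round(),P.max(0).round(),im[k].mean(0).round()); print(cv2.minEnclosingCircle(P[:,:2].astype(np.float32)))
print([(np.round(r["xyz"]),round(r["p"],2)) for r in vision.look_for("wrist","salt_mill")])
E
```

```text
time: 3.0
eef_pos: [505.1, -254.5, 218.8]
tool_rot: [3.118, 0.381, 0.001]
wrist_force: [0.6, -0.0, 0.2]
opening: 87.9
grasp_force: 0.0
t 3.0 pos [ 505.1 -254.5  218.8] yawY -76.1 z [ 0.001 -0.    -1.   ] open 87.9 gf 0.0 q [-0.59  0.29  1.56  0.    1.29  0.74] F [ 0.6 -0.   0.2]
1889 [ 518.7 -252.6  141.9] [ 493. -277.  130.] [ 541. -229.  146.] [161. 159. 153.]
((516.8114013671875, -253.10153198242188), 24.39552116394043)
[(array([ 512., -334.,  128.]), 0.81), (array([ 523., -251.,  144.]), 0.77)]
```

Run:
```python
from h import *
im,W=cloud("wrist")
k=box(W,(400,620),(-420,-290),(100,160)); P=W[k]
print(len(P),P.mean(0).round(1),P.min(0).round(),P.max(0).round(),im[k].mean(0)); 
k=k&(W[...,2]>135); print(k.sum(),cv2.minEnclosingCircle(W[k][:,:2].astype(np.float32)))
```

```text
7180 [ 539.1 -394.8  133.2] [ 461. -416.  100.] [ 620. -324.  160.] [ 95.14623955 105.14512535 101.3718663 ]
3852 ((542.7835693359375, -384.625244140625), 81.6934585571289)
```

View pics/w1.png

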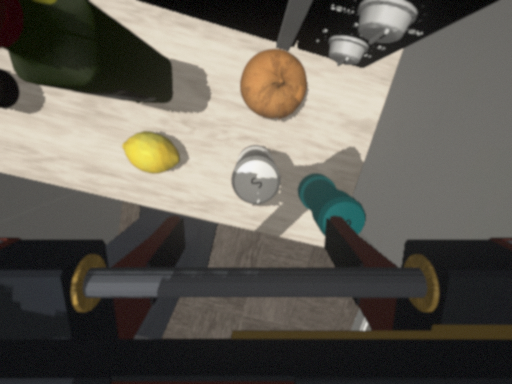

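The picture shows salt (white) at px (255,180), turquoise at (340,213), about 100 mm off and to the side of the closing line, and the lemon at (150,152). Descend and grip.

```bash
python3 -m jog '[[[0,0,0,1.2,0.1,-2,1],[0,0,0,0,0,-3,1],[0,0,0,0,0,-3,1],[0,0,0,0,0,-2,1],[0,0,0,0,0,-1,1],[0,0,0,0,0,0,1],[0,0,0,0,0,0,-1],[0,0,0,0,0,0,-1],[0,0,0,0,0,0,-1],[0,0,0,0,0,0,-1],[0,0,0,0,0,0,-1],[0,0,0,0,0,0,-1]]]' 25
```

```text
time: 4.15
eef_pos: [515.4, -253.8, 109.6]
tool_rot: [3.118, 0.377, 0.001]
wrist_force: [-0.1, -0.2, 0.8]
opening: 51.4
grasp_force: 0.0
```

```bash
python3 -m jog '[[[0,0,0,0,0,0,-1],[0,0,0,0,0,0,-1],[0,0,0,0,0,1,-1],[0,0,0,0,0,2.5,-1],[0,0,0,0,0,3.5,-1],[0,0,0,0,0,3.5,-1],[0,0,0,-1,0.5,3.5,-1],[0,0,0,-2.5,2,3,-1],[0,0,0,-2.5,2.5,0,-1],[0,0,0,-2.5,2.5,0,-1],[0,0,0,-1.5,3,0,-1],[0,0,0,0,3.5,0,-1],[0,0,0,0,3.5,0,-1],[0,0,0,0,3.5,0,-1],[0,0,0,0,3.5,0,-1],[0,0,0,0,3.5,0,-1],[0,0,0,0,3.5,0,-1],[0,0,0,0,0,0,-1]]]' 25
```

```text
time: 5.65
eef_pos: [415.2, 65.9, 277.8]
tool_rot: [-3.114, -0.385, -0.0]
wrist_force: [0.7, -0.7, -2.1]
opening: 46.2
grasp_force: 25.0
```

```bash
python3 -c "
from h import *
tool()"
```

```text
t 5.65 pos [415.2  65.9 277.8] yawY -75.9 z [-0.     0.004 -1.   ] open 46.2 gf 25.0 q [-0.01  0.02  1.75  0.    1.37  1.31] F [ 0.7 -0.7 -2.1]
```

```bash
python3 -m jog '[[[0,0,1,1,3,0,-1],[0,0,1,2.5,3,0,-1],[0,0,1,3,3,0,-1],[0,0,1,3,3,0,-1],[0,0,1,2.5,3,0,-1],[0,0,1,1,2,0,-1],[0,0,0,0,0,0,-1]]]' 25
python3 - <<'E'
from h import *
tool()
im,W=cloud("wrist"); cv2.imwrite("pics/w2.png",im[:,:,::-1]); t,T=cloud("top")
for im,W in((im,W),(t,T)):
    org=(im[...,0].astype(int)-im[...,2]>50)
    for z in((72,90),(50,66),(4,12)):
        k=box(W,(520,720),(60,340),z)&org; P=W[k]
        if len(P)<5: continue
        print(z,len(P),P.mean(0).round(),cv2.boxPoints(cv2.minAreaRect(P[:,:2].astype(np.float32))).round().tolist())
    k=box(W,(380,520),(100,260),(90,150)); P=W[k]; print(len(P), P.mean(0).round(1))
E
```

```text
time: 6.23
eef_pos: [547.6, 232.7, 276.9]
tool_rot: [-3.092, -0.545, -0.001]
wrist_force: [-0.6, 0.3, -1.6]
opening: 46.4
grasp_force: 25.0
t 6.23 pos [547.6 232.7 276.9] yawY -70.0 z [ 0.001  0.002 -1.   ] open 46.4 gf 25.0 q [0.28 0.29 1.41 0.   1.43 1.51] F [-0.6  0.3 -1.6]
(72, 90) 465 [652. 216.  80.] [[625.0, 284.0], [672.0, 152.0], [677.0, 154.0], [630.0, 286.0]]
(50, 66) 566 [622. 206.  60.] [[569.0, 264.0], [616.0, 131.0], [673.0, 151.0], [625.0, 284.0]]
(4, 12) 3710 [604. 204.   8.] [[526.0, 277.0], [592.0, 95.0], [688.0, 129.0], [622.0, 311.0]]
167 [509.8 121.7 135.8]
(72, 90) 64 [657. 195.  78.] [[639.0, 234.0], [667.0, 151.0], [676.0, 153.0], [647.0, 237.0]]
(50, 66) 72 [629. 175.  58.] [[588.0, 199.0], [613.0, 130.0], [669.0, 150.0], [644.0, 220.0]]
(4, 12) 480 [605. 183.   8.] [[537.0, 227.0], [595.0, 92.0], [686.0, 131.0], [628.0, 266.0]]
150 [475.4 137.2 125.8]
```

View pics/w2.png

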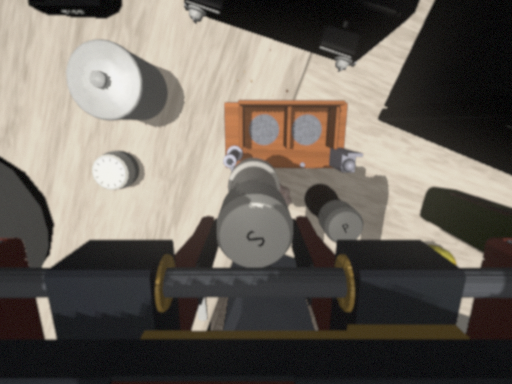

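The picture shows salt held upright at px (255,225), rack bays free at (265,130) and (305,130), and pepper at (340,220). The rack origin is refined to (616.5,206.4), which puts the left bay at (605,238).

```bash
python3 -m jog '[[[0,0,0,2,0.2,0,-1],[0,0,0,2.6,0.3,0,-1],[0,0,0,1,0,-1,-1],[0,0,0,0,0,-2.5,-1],[0,0,0,0,0,-2.5,-1],[0,0,0,0,0,-1.5,-1],[0,0,0,0,0,-0.5,-1],[0,0,0,0,0,0,-1],[0,0,0,0,0,0,-1]]]'
python3 - <<'E'
from h import *
tool()
R=cv2.Rodrigues(np.radians([0,0,20.]))[0]
o=np.array(readout.get_obs()["eef_pos"])-[616.5,206.4,0]; print("in rack",(R.T@o).round(1))
E
```

```text
time: 7.08
eef_pos: [601.1, 233.6, 198.0]
tool_rot: [3.095, 0.539, 0.0]
wrist_force: [0.0, -0.7, -1.7]
opening: 46.2
grasp_force: 25.0
t 7.08 pos [601.1 233.6 198. ] yawY -70.2 z [ 0. -0. -1.] open 46.2 gf 25.0 q [ 0.26  0.42  1.41 -0.    1.31  1.49] F [ 0.  -0.7 -1.7]
in rack [ -5.2  30.8 198. ]
```

```bash
python3 -m jog '[[[0,0,0,0.25,0.45,0,-1],[0,0,0,0,0,-2,-1],[0,0,0,0,0,-2.5,-1],[0,0,0,0,0,-2,-1],[0,0,0,0,0,-1,-1],[0,0,0,0,0,-0.1,-1],[0,0,0,0,0,-0.1,-1],[0,0,0,0,0,0,-1],[0,0,0,0,0,0,-1]]]'
```

```text
time: 7.83
eef_pos: [605.1, 239.2, 122.1]
tool_rot: [-3.094, -0.54, -0.005]
wrist_force: [0.4, 0.2, -1.2]
opening: 46.1
grasp_force: 25.0
```

```bash
python3 -m jog '[[[0,0,0,0,0,-0.2,-1],[0,0,0,0,0,-0.15,-1],[0,0,0,0,0,0,-1],[0,0,0,0,0,0,-1]]]'
```

```text
time: 8.17
eef_pos: [604.2, 238.9, 117.5]
tool_rot: [-3.095, -0.54, -0.002]
wrist_force: [-0.5, 0.4, 0.5]
opening: 46.2
grasp_force: 25.0
```

```bash
python3 -m jog '[[[0,0,0,0,0,0,0.5],[0,0,0,0,0,0,0.5],[0,0,0,0,0,0,0.5],[0,0,0,0,0,1,0.5],[0,0,0,0,0,3,0.5],[0,0,0,0,0,3,0.5],[0,0,0,0,0,2.5,0.7],[0,0,-6,-2,-3,0,1],[0,0,-6,-2,-3,0,1],[0,0,-6,-2,-3,0,1],[0,0,-6,-2,-3,0,1],[0,0,-6,-0.8,-1.2,0,1],[0,0,0,0,0,0,1],[0,0,0,0,0,0,1]]]' 25
python3 - <<'E'
from h import *
tool()
im,W=cloud("wrist"); cv2.imwrite("pics/w3.png",im[:,:,::-1])
for b in(((470,580),(50,160),(132,160)),((560,650),(200,280),(138,165))):
    k=box(W,*b); P=W[k]
    if len(P)>9: print(len(P),P.mean(0).round(1),P.min(0).round(),P.max(0).round(),cv2.minEnclosingCircle(P[:,:2].astype(np.float32)))
E
```

```text
time: 9.33
eef_pos: [516.0, 106.4, 212.9]
tool_rot: [-3.129, 0.278, -0.002]
wrist_force: [0.4, 1.0, 0.4]
opening: 87.8
grasp_force: 0.0
t 9.33 pos [516.  106.4 212.9] yawY -100.2 z [ 0.001  0.001 -1.   ] open 87.8 gf 0.0 q [0.07 0.24 1.65 0.   1.25 1.82] F [0.4 1.  0.4]
1979 [532.7 107.6 141.9] [507.  84. 133.] [555. 132. 146.] ((530.94189453125, 107.99891662597656), 24.470632553100586)
2577 [605.6 235.3 149.4] [582. 215. 138.] [630. 261. 154.] ((605.7267456054688, 239.09515380859375), 24.469167709350586)
```

View pics/w3.png

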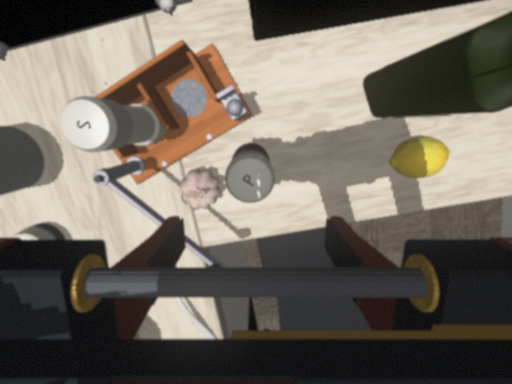

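The picture shows salt standing upright in the left bay at px (88,125) and pepper's head at (248,178), with the garlic (200,188) and bar clear of the fingers.

```bash
python3 -m jog '[[[0,0,0,1.4,0.1,0,1],[0,0,0,0,0,-3,1],[0,0,0,0,0,-3,1],[0,0,0,0,0,-3,1],[0,0,0,0,0,-1.3,1],[0,0,0,0,0,0,1],[0,0,0,0,0,0,-1],[0,0,0,0,0,0,-1],[0,0,0,0,0,0,-1],[0,0,0,0,0,0,-1],[0,0,0,0,0,0,-1],[0,0,0,0,0,0,-1],[0,0,0,0,0,0,-1],[0,0,0,0,0,0,-1],[0,0,0,0,0,0,-1]]]' 25
```

```text
time: 10.63
eef_pos: [530.4, 107.8, 109.5]
tool_rot: [-3.129, 0.28, -0.002]
wrist_force: [-0.8, 0.9, 4.5]
opening: 46.6
grasp_force: 25.0
```

```bash
python3 -m jog '[[[0,0,0,0,0,1,-1],[0,0,0,0,0,3,-1],[0,0,0,0,0,3,-1],[0,0,0,0,0.5,3,-1],[0,0,0,1.5,2,0,-1],[0,0,0,2.4,2,0,-1],[0,0,0,2.5,1.5,0,-1],[0,0,0,2.3,0.6,0,-1],[0,0,0,1,0,0,-1],[0,0,0,0,0,0,-1],[0,0,0,0,0,0,-1],[0,0,0,0,0,0,-1]]]'
```

```text
time: 11.63
eef_pos: [624.8, 173.1, 208.4]
tool_rot: [3.128, -0.28, -0.004]
wrist_force: [-0.8, 0.1, -2.2]
opening: 46.9
grasp_force: 25.0
```

```bash
python3 -m jog '[[[0,0,0,0.25,0.1,0,-1],[0,0,0,0,0,-3,-1],[0,0,0,0,0,-3,-1],[0,0,0,0,0,-2,-1],[0,0,0,0,0,-0.6,-1],[0,0,0,0,0,0,-1],[0,0,0,0,0,0,-1]]]'
```

```text
time: 12.22
eef_pos: [629.5, 174.7, 123.8]
tool_rot: [-3.129, 0.28, -0.001]
wrist_force: [0.3, -0.1, -2.2]
opening: 46.6
grasp_force: 25.0
```

```bash
python3 -m jog '[[[0,0,0,0,0,-0.3,-1],[0,0,0,0,0,-0.25,-1],[0,0,0,0,0,0,-1],[0,0,0,0,0,0,-1]]]'
```

```text
time: 12.55
eef_pos: [629.6, 174.8, 118.1]
tool_rot: [-3.129, 0.279, -0.001]
wrist_force: [-1.2, -0.9, -2.5]
opening: 46.2
grasp_force: 25.0
```

```bash
python3 -m jog '[[[0,0,0,0,0,-0.1,-1],[0,0,0,0,0,0,-1],[0,0,0,0,0,0,-1]]]'
```

```text
time: 12.8
eef_pos: [630.2, 175.0, 117.5]
tool_rot: [-3.128, 0.279, -0.003]
wrist_force: [0.2, -0.6, 5.7]
opening: 46.3
grasp_force: 25.0
```

```bash
python3 -m jog '[[[0,0,0,0,0,0,0.27],[0,0,0,0,0,0,0.27],[0,0,0,0,0,0,0.27],[0,0,0,0,0,1,0.27],[0,0,0,0,0,3,0.27],[0,0,0,0,0,3,0.27],[0,0,0,0,0,3,0.27],[0,0,-5,-3,0.7,0,0],[0,0,-5,-3,0.7,0,-1],[0,0,-5,-3,0.7,0,-1],[0,0,-5,-3,0.7,0,-1],[0,0,-5,-3,0.7,0,-1],[0,0,0,-3,0.7,0,-1],[0,0,0,-0.8,0,0,-1],[0,0,0,0,0,0,-1]]]' 25
python3 - <<'E'
from h import *
tool()
im,W=cloud("wrist"); cv2.imwrite("pics/w4.png",im[:,:,::-1])
R=cv2.Rodrigues(np.radians([0,0,20.]))[0]
for n,W in(("wrist",W),("top",cloud("top")[1])):
  print(n)
  for b in(((600,660),(140,210),(138,165)),((560,650),(200,280),(138,165)),((380,560),(130,285),(84,105)),((380,480),(100,220),(108,142)),((560,620),(90,150),(20,150))):
    k=box(W,*b); P=W[k]
    if len(P)>9:
        c,r=cv2.minEnclosingCircle(P[:,:2].astype(np.float32)); print(len(P),P.mean(0).round(1),P.min(0).round(),P.max(0).round(),np.round(c,1),round(r,1),"rack",(R.T[:2,:2]@(np.array(c)-[616.5,206.4])).round(1))
  P=W[box(W,(380,545),(130,265),(88,105))]
  if len(P)>5: v=cv2.fitLine(P[:,:2].astype(np.float32),cv2.DIST_HUBER,0,.01,.01).ravel(); print("bar",v.round(2),np.degrees(np.arctan2(v[1],v[0])).round(1))
E
```

```text
time: 14.05
eef_pos: [439.0, 216.9, 217.0]
tool_rot: [2.995, -0.947, -0.001]
wrist_force: [1.2, 0.4, 0.9]
opening: 5.7
grasp_force: 0.0
t 14.05 pos [439.  216.9 217. ] yawY -125.1 z [-0. -0. -1.] open 5.7 gf 0.0 q [0.32 0.18 1.72 0.   1.24 2.5 ] F [1.2 0.4 0.9]
wrist
480 [611.2 185.2 145.7] [605. 167. 138.] [626. 199. 152.] [615.9 183.1] 18.6 rack [ -8.5 -21.7]
2926 [602.5 237.5 149.6] [581. 215. 138.] [628. 264. 154.] [605.  239.3] 24.4 rack [ 0.5 34.9]
1121 [500.1 227.2  99.3] [429. 164.  86.] [560. 278. 105.] [493.5 220.5] 85.4 rack [-110.8   55.3]
296 [426.6 169.4 134.6] [417. 161. 108.] [432. 177. 142.] [424.5 169.2] 7.9 rack [-193.1   30.7]
765 [599.7 121.   54.3] [588. 101.  20.] [620. 139.  85.] [607.1 119.6] 22.8 rack [-38.5 -78.3]
bar [  0.79   0.62 487.84 217.61] 38.1
top
201 [624.4 173.5 148. ] [603. 150. 140.] [649. 198. 156.] [626.6 174.1] 24.4 rack [ -1.6 -33.8]
88 [603.5 226.4 147.8] [581. 215. 138.] [626. 241. 155.] [603.6 234.8] 23.2 rack [-2.4 31.1]
22 [431.2 176.   97.9] [412. 160.  88.] [451. 191. 104.] [431.7 174.5] 24.0 rack [-184.6   33.2]
37 [419.4 167.5 130.6] [414. 161. 108.] [428. 175. 141.] [421.2 168.2] 7.9 rack [-196.6   30.9]
134 [600.  114.5  67.5] [585. 101.  21.] [618. 136. 106.] [602.2 118.2] 21.5 rack [-43.6 -78. ]
bar [  0.8    0.6  432.34 177.13] 36.7
```

View pics/w4.png

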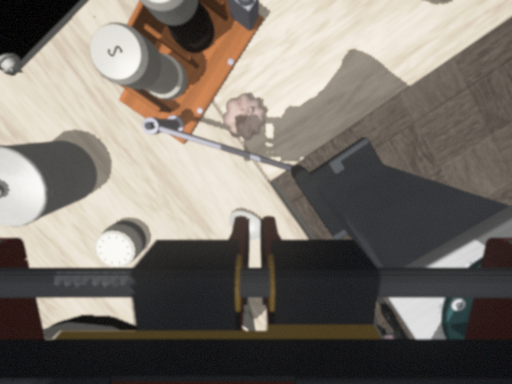

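The picture shows both mills upright in their bays (salt px (120,55), pepper's head at the top edge (170,5)) and the bar from the hinge (152,126) to the knob (297,170), free of the garlic (243,115). I'll descend outside the bar with the fingers shut.

```bash
python3 -m jog '[[[0,0,0,0,0,-3,-1],[0,0,0,0,0,-3,-1],[0,0,0,0,0,-3,-1],[0,0,0,0,0,-3,-1],[0,0,0,0,0,-1.7,-1],[0,0,0,0,0,0,-1],[0,0,0,0,0,0,-1]]]'
python3 - <<'E'
from h import *
tool()
h=np.array([553.1,269.5]); p=readout.get_obs()["eef_pos"][:2]
for f in list(range(-142,-75,6))+[-76,-73,-71.5,-70,-69]:
    a=np.radians(f); q=h+120*np.array([np.cos(a),np.sin(a)])-13*np.array([-np.sin(a),np.cos(a)])
    print(f,q.round(1),((q-p)/10).round(2)); p=q
E
```

```text
time: 14.73
eef_pos: [442.3, 216.4, 78.7]
tool_rot: [2.993, -0.951, -0.002]
wrist_force: [0.2, 0.4, -0.1]
opening: 0.7
grasp_force: 0.0
t 14.73 pos [442.3 216.4  78.7] yawY -125.2 z [-0.001 -0.001 -1.   ] open 0.7 gf 0.0 q [ 0.31  0.36  1.87 -0.    0.91  2.5 ] F [ 0.2  0.4 -0.1]
-142 [450.5 205.9] [ 0.82 -1.05]
-136 [457.7 195.5] [ 0.72 -1.04]
-130 [466.  185.9] [ 0.83 -0.96]
-124 [475.2 177.3] [ 0.92 -0.86]
-118 [485.3 169.6] [ 1.01 -0.76]
-112 [496.1 163.1] [ 1.08 -0.65]
-106 [507.5 157.7] [ 1.14 -0.54]
-100 [519.5 153.6] [ 1.19 -0.42]
-94 [531.8 150.7] [ 1.23 -0.29]
-88 [544.3 149.1] [ 1.25 -0.16]
-82 [556.9 148.9] [ 1.26 -0.03]
-76 [569.5 149.9] [1.26 0.11]
-76 [569.5 149.9] [0. 0.]
-73 [575.8 150.9] [0.62 0.1 ]
-71.5 [578.8 151.6] [0.31 0.06]
-70 [581.9 152.3] [0.31 0.07]
-69 [584.  152.8] [0.2  0.05]
```

```bash
python3 -m jog '[[[0,0,0,0.8,-1,0,-1],[0,0,5,0.7,-1,0,-1],[0,0,5,0.8,-1,0,-1],[0,0,5,0.9,-0.9,0,-1],[0,0,5,1,-0.8,0,-1],[0,0,5,1.1,-0.6,0,-1],[0,0,5,1.1,-0.5,0,-1],[0,0,5,1.2,-0.4,0,-1],[0,0,5,1.2,-0.3,0,-1],[0,0,5,1.2,-0.2,0,-1],[0,0,5,1.2,0,0,-1],[0,0,0,0,0,0,-1],[0,0,0,0,0,0,-1]]]'
python3 - <<'E'
from h import *
tool()
for n in("wrist","top"):
  im,W=cloud(n)
  if n=="wrist": cv2.imwrite("pics/w5.png",im[:,:,::-1])
  P=W[box(W,(540,640),(90,180),(110,142))]
  if len(P)>3: c,r=cv2.minEnclosingCircle(P[:,:2].astype(np.float32)); print(len(P),np.round(c,1),r,np.degrees(np.arctan2(c[1]-269.5,c[0]-553.1)))
E
```

```text
time: 15.82
eef_pos: [555.4, 149.1, 80.9]
tool_rot: [-3.116, -0.399, -0.005]
wrist_force: [-0.7, -0.5, 0.5]
opening: 0.3
grasp_force: 0.0
t 15.82 pos [555.4 149.1  80.9] yawY -75.4 z [ 0.003  0.    -1.   ] open 0.3 gf 0.0 q [ 0.14  0.45  1.69 -0.    0.99  1.46] F [-0.7 -0.5  0.5]
736 [565.3 151.4] 10.277382850646973 -84.12580314321751
```

View pics/w5.png

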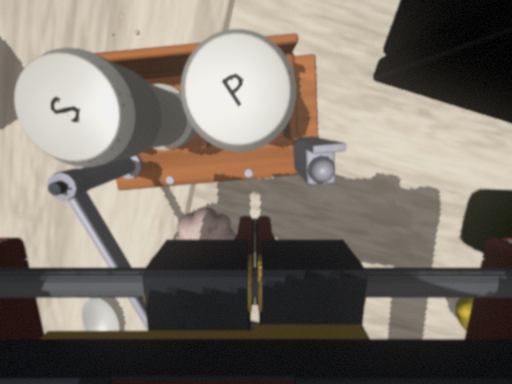

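Run:
```python
from h import *
for n in("wrist","side","top"):
  im,W=cloud(n)
  P=W[box(W,(400,600),(130,262),(86,104))]
  print(n,len(P))
  if len(P)>5:
    v=cv2.fitLine(P[:,:2].astype(np.float32),cv2.DIST_HUBER,0,.01,.01).ravel(); print(v.round(2),P.min(0).round(),P.max(0).round())
  if n=="wrist":
    for u,v in((62,185),(80,215),(100,250),(120,285),(140,318),(255,205),(255,195)): print(u,v,W[v,u].round())
```

```text
wrist 2130
[  0.8    0.59 522.35 242.5 ] [465. 152.  86.] [600. 262. 104.]
62 185 [554. 266. 107.]
80 215 [535. 258. 100.]
100 250 [453. 289.   1.]
120 285 [569. 190. 202.]
140 318 [380. 236.  -0.]
255 205 [540. 145.   0.]
255 195 [550. 148.   0.]
side 78
[  0.8    0.6  481.98 215.87] [414. 162.  88.] [596. 261. 104.]
top 0
```

Run:
```python
from h import *
for n in("wrist","side","top"):
  im,W=cloud(n)
  cv2.imwrite(f"pics/{n}6.png",im[:,:,::-1])
  P=W[box(W,(520,590),(110,190),(20,200))]
  print(n,len(P), P.min(0).round() if len(P) else '')
  if len(P): 
    for z in range(20,200,20):
      Q=P[(P[:,2]>=z)&(P[:,2]<z+20)]
      if len(Q): print(z,len(Q),Q.mean(0).round(),Q.min(0).round(),Q.max(0).round())
a=cv2.imread("pics/side6.png")[130:260,180:300]; b=cv2.imread("pics/top6.png")[110:240,170:290]
cv2.imwrite("pics/v6.png",np.hstack([cv2.resize(a,(400,433)),cv2.resize(b,(400,433))]))
```

```text
wrist 5216 [520. 110.  20.]
20 544 [529. 177.  32.] [520. 119.  20.] [590. 190.  40.]
40 96 [527. 178.  42.] [520. 118.  40.] [590. 190.  58.]
60 12 [589. 118.  72.] [589. 116.  60.] [590. 120.  77.]
100 292 [563. 152. 113.] [561. 143. 104.] [566. 161. 120.]
120 507 [563. 152. 131.] [560. 142. 120.] [566. 162. 140.]
140 209 [562. 152. 149.] [543. 146. 140.] [564. 155. 160.]
160 75 [548. 148. 166.] [543. 146. 160.] [563. 153. 176.]
180 3481 [583. 157. 195.] [555. 110. 188.] [590. 190. 200.]
side 111 [520. 110.  21.]
20 13 [550. 154.  30.] [521. 114.  21.] [590. 189.  39.]
40 6 [577. 126.  48.] [521. 110.  41.] [589. 184.  59.]
60 4 [588. 115.  70.] [586. 113.  63.] [590. 117.  77.]
80 1 [585. 116.  82.] [585. 116.  82.] [585. 116.  82.]
100 13 [542. 147. 111.] [538. 139. 104.] [551. 155. 118.]
120 19 [541. 147. 131.] [537. 139. 121.] [546. 156. 140.]
140 20 [541. 147. 150.] [538. 135. 141.] [547. 159. 158.]
160 3 [543. 144. 163.] [535. 135. 160.] [550. 150. 169.]
180 32 [540. 134. 195.] [520. 110. 185.] [589. 185. 200.]
top 11 [585. 110.  26.]
20 6 [587. 113.  32.] [585. 110.  26.] [590. 116.  39.]
40 4 [586. 114.  48.] [585. 112.  46.] [587. 116.  53.]
80 1 [589. 113.  80.] [589. 113.  80.] [589. 113.  80.]
```

View pics/v6.png

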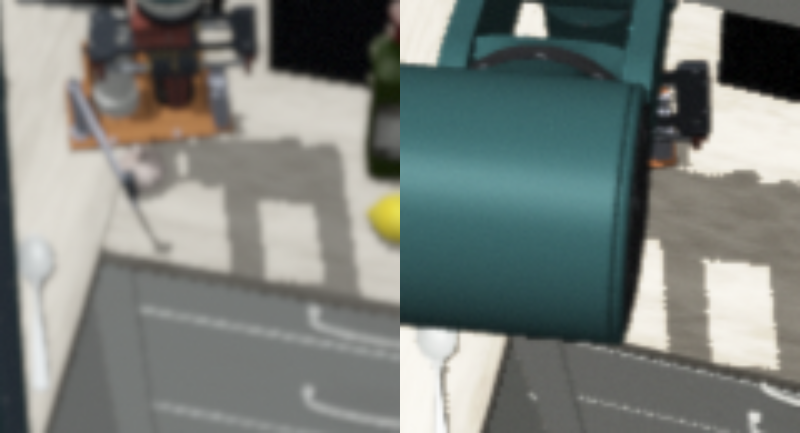

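Run:
```python
from h import *
tool()
m=vision.camera_model("wrist"); p=readout.get_obs()["eef_pos"]
pts=np.array([p+[0,0,d] for d in(0,10,20,25,30,40)])
print(cv2.projectPoints(pts,np.array(m["rvec"],float),np.array(m["tvec"],float),np.array(m["camera_matrix"]),np.array(m["distortion"]))[0].reshape(-1,2).round())
im,W=cloud("wrist")
for v in range(190,245,5): print(v,W[v,250].round(),im[v,250],W[v,262].round())
```

```text
t 16.22 pos [552.8 149.9  79.5] yawY -75.2 z [-0.  0. -1.] open 0.6 gf 0.0 q [0.14 0.45 1.7  0.   0.99 1.46] F [ 0.1 -0.7  0.5]
[[254. 219.]
 [254. 224.]
 [254. 230.]
 [254. 233.]
 [254. 236.]
 [254. 243.]]
190 [553. 154.  -0.] [114 106  95] [557. 143.   0.]
195 [549. 153.   0.] [157 149 135] [551. 141.  -1.]
200 [543. 152.  -1.] [196 186 168] [547. 140.  -0.]
205 [539. 150.   1.] [176 166 151] [542. 139.  -0.]
210 [534. 149.   1.] [203 192 176] [537. 137.   1.]
215 [529. 148.   0.] [176 165 152] [532. 136.   1.]
220 [563. 155. 112.] [53 38 34] [564. 148. 111.]
225 [563. 155. 120.] [48 34 31] [565. 148. 120.]
230 [562. 155. 126.] [49 33 30] [564. 148. 126.]
235 [563. 155. 134.] [46 33 31] [565. 149. 135.]
240 [563. 154. 140.] [43 28 26] [585. 156. 190.]
```

The view shows that the bar did not move: it is still at about -143°. The visible fingertips end near z=104 at TCP 80, so they passed just over the bar (top at 100). I'll go back above it and push about 12 mm lower, still clear of the garlic.

```bash
python3 -m jog '[[[0,0,0,0,0,3,-1],[0,0,0,-0.5,0.2,3,-1],[0,0,-6.5,-1.8,1.1,2,-1],[0,0,-6.5,-1.8,1.1,0,-1],[0,0,-6.5,-1.8,1.1,0,-1],[0,0,-6.5,-1.8,1.1,0,-1],[0,0,-6.5,-1.8,1.1,0,-1],[0,0,-6.5,-1.8,1.1,0,-1],[0,0,-6.5,-0.6,0.5,0,-1],[0,0,0,0,0,-3,-1],[0,0,0,0,0,-3,-1],[0,0,0,0,0,-3,-1],[0,0,0,0,0,-0.3,-1],[0,0,0,0,0,0,-1],[0,0,0,0,0,0,-1]]]'
python3 - <<'E'
from h import *
tool()
im,W=cloud("wrist"); p=readout.get_obs()["eef_pos"]
P=W[box(W,(p[0]-25,p[0]+25),(p[1]-25,p[1]+25),(30,130))]; print("finger min z",np.percentile(P[:,2],[1,5]) if len(P) else None)
P=W[box(W,(380,545),(130,265),(88,104))&~box(W,(p[0]-25,p[0]+25),(p[1]-25,p[1]+25),(0,300))]
v=cv2.fitLine(P[:,:2].astype(np.float32),cv2.DIST_HUBER,0,.01,.01).ravel(); n=np.array([v[1],-v[0]]); print("bar",v.round(3),"dist",(p[:2]-v[2:])@n)
E
```

```text
time: 17.52
eef_pos: [434.7, 222.9, 67.1]
tool_rot: [-3.029, 0.832, -0.0]
wrist_force: [0.0, 0.3, 1.0]
opening: 0.8
grasp_force: 0.0
t 17.52 pos [434.7 222.9  67.1] yawY -120.7 z [ 0.  0. -1.] open 0.8 gf 0.0 q [0.33 0.37 1.89 0.   0.88 2.44] F [0.  0.3 1. ]
finger min z [92.39668948 94.48534861]
bar [  0.787   0.617 488.997 218.335] dist -36.83620805575797
```

```bash
python3 -m jog '[[[0,0,0,0.8,-0.9,0,-1],[0,0,0,0.7,-0.9,0,-1],[0,0,0,0.7,-1,0,-1],[0,0,4,0.8,-1,0,-1],[0,0,4,0.9,-0.9,0,-1],[0,0,4,1,-0.8,0,-1],[0,0,0,0,0,0,-1]]]'
python3 - <<'E'
from h import *
tool()
im,W=cloud("side"); P=W[box(W,(400,560),(110,230),(108,142))]; print(len(P),P.mean(0).round() if len(P) else "")
im,W=cloud("wrist"); p=readout.get_obs()["eef_pos"]
P=W[box(W,(380,545),(100,262),(88,104))&~box(W,(p[0]-25,p[0]+25),(p[1]-25,p[1]+25),(0,300))]
v=cv2.fitLine(P[:,:2].astype(np.float32),cv2.DIST_HUBER,0,.01,.01).ravel(); print("bar",v.round(3),np.degrees(np.arctan2(v[1],v[0]))-180, "dist",(p[:2]-v[2:])@[v[1],-v[0]])
E
```

```text
time: 18.15
eef_pos: [486.8, 165.8, 67.2]
tool_rot: [-3.099, 0.51, -0.006]
wrist_force: [-0.3, -0.1, 0.3]
opening: 0.5
grasp_force: 0.0
t 18.15 pos [486.8 165.8  67.2] yawY -108.7 z [ 0.004  0.    -1.   ] open 0.5 gf 0.0 q [ 0.19  0.4   1.84 -0.    0.9   2.09] F [-0.3 -0.1  0.3]
34 [478. 157. 121.]
bar [4.04000e-01 9.15000e-01 5.21715e+02 1.94487e+02] -113.81649 dist -23.288457143778654
```

```bash
python3 -m jog '[[[0,0,4.5,1,-0.5,0,-1],[0,0,4.5,1.1,-0.4,0,-1],[0,0,4.5,1.1,-0.3,0,-1],[0,0,4.5,1.2,-0.2,0,-1],[0,0,4.5,1.2,-0.1,0,-1],[0,0,4.5,1.1,0,0,-1],[0,0,0,0,0,0,-1],[0,0,0,0,0,0,-1]]]'
cat > bar.py <<'E'
from h import *
tool()
im,W=cloud("wrist"); p=readout.get_obs()["eef_pos"]
P=W[box(W,(480,640),(100,262),(90,102))&~box(W,(p[0]-30,p[0]+16),(p[1]-25,p[1]+25),(0,300))]
R=cv2.Rodrigues(np.radians([0,0,20.]))[0][:2,:2]
Q=(P[:,:2]-[616.5,206.4])@R; Q=Q[Q[:,0]<-20]
v=cv2.fitLine(Q.astype(np.float32),cv2.DIST_HUBER,0,.01,.01).ravel(); print("bar in rack",len(Q),v.round(3),"keeper deg",np.degrees(np.arctan2(v[0],v[1])), Q.min(0).round(),Q.max(0).round(),"tcp rack",((p[:2]-[616.5,206.4])@R).round(1))
K=W[box(W,(480,660),(60,200),(112,142))]; K=np.c_[(K[:,:2]-[616.5,206.4])@R,K[:,2]]; K=K[(K[:,1]<-60)&(K[:,0]<-15)]; print("knob",len(K),K.mean(0).round(1) if len(K) else "")
for c,(x,y) in (("S",(605,239)),("P",(628,174))):
    k=box(W,(x-28,x+28),(y-28,y+28),(140,165)); 
    if k.sum()>9: print(c,k.sum(),np.round(cv2.minEnclosingCircle(((W[k][:,:2]-[616.5,206.4])@R).astype(np.float32))[0],1))
cv2.imwrite("pics/last.png",im[:,:,::-1])
E
python3 bar.py
```

```text
time: 18.92
eef_pos: [549.9, 152.9, 66.4]
tool_rot: [-3.134, -0.222, 0.001]
wrist_force: [0.1, 0.2, -0.4]
opening: 0.6
grasp_force: 0.0
t 18.92 pos [549.9 152.9  66.4] yawY -81.9 z [-0.  0. -1.] open 0.6 gf 0.0 q [0.15 0.47 1.71 0.   0.96 1.58] F [ 0.1  0.2 -0.4]
bar in rack 4003 [  0.202   0.979 -53.465  -0.189] keeper deg 11.637029 [-73. -92.] [-27.  75.] tcp rack [-81.6 -27.3]
knob 1698 [-70.  -76.9 134. ]
S 12808 [ 1.4 34.5]
P 14886 [  2.1 -33.7]
```

```bash
python3 -m jog '[[[0,0,2,0.6,0,0,-1],[0,0,2,0.5,0,0,-1],[0,0,2,0.5,0,0,-1],[0,0,2,0.45,0.05,0,-1],[0,0,2,0.45,0.1,0,-1],[0,0,2,0.4,0.1,0,-1],[0,0,0,0,0,0,-1],[0,0,0,0,0,0,-1]]]'; python3 bar.py
```

```text
time: 19.63
eef_pos: [578.4, 155.5, 66.4]
tool_rot: [-3.093, -0.55, 0.001]
wrist_force: [-0.5, -0.1, -0.4]
opening: 0.6
grasp_force: 0.0
t 19.63 pos [578.4 155.5  66.4] yawY -69.8 z [-0.  0. -1.] open 0.6 gf 0.0 q [0.15 0.5  1.65 0.   0.99 1.37] F [-0.5 -0.1 -0.4]
bar in rack 3056 [ 1.0000e-02 -1.0000e+00 -3.6388e+01 -6.8380e+00] keeper deg 179.44957 [-43. -94.] [-27.  75.] tcp rack [-53.  -34.9]
knob 1528 [-36.1 -80.6 133.4]
S 13331 [ 1.8 34.8]
P 12264 [  2.  -33.8]
```

The bar reads 0° and the knob is on the closed line. A gentle confirming push against the stop, then retreat and a last look.

```bash
python3 -m jog '[[[0,0,0,0.15,0.05,0,-1],[0,0,0,0.15,0.05,0,-1],[0,0,0,0.1,0.05,0,-1],[0,0,0,0,0,0,-1],[0,0,0,0,0,0,-1]]]'
```

```text
time: 20.1
eef_pos: [579.8, 155.9, 66.0]
tool_rot: [3.092, 0.553, -0.01]
wrist_force: [-6.9, -2.8, 5.3]
opening: 0.7
grasp_force: 3.9
```

```bash
python3 -m jog '[[[0,0,0,-1,-0.35,0,-1],[0,0,0,-2.5,-0.9,0,-1],[0,0,0,-2.5,-0.9,0,-1],[0,0,0,-1,0,3,-1],[0,0,0,0,0,3.5,-1],[0,0,0,0,0,3.5,-1],[0,0,0,0,0,3.5,-1],[0,0,0,0,0,2,-1],[0,0,0,0,0,0,-1],[0,0,0,0,0,0,-1]]]'; python3 bar.py
python3 - <<'E'
from h import *
for c in("wrist","side"):
  vision.capture(c)
  for t in("garlic","lemon","oil_bottle","onion","table_spoon"): print(c,t,[np.round(r["xyz"]).tolist() for r in vision.look_for(c,t)][:1])
E
```

```text
time: 20.93
eef_pos: [514.1, 135.4, 222.7]
tool_rot: [-3.092, -0.553, -0.006]
wrist_force: [-0.7, -0.5, -0.0]
opening: 0.4
grasp_force: 0.0
t 20.93 pos [514.1 135.4 222.7] yawY -69.7 z [ 0.004  0.001 -1.   ] open 0.4 gf 0.0 q [0.13 0.24 1.63 0.   1.27 1.34] F [-0.7 -0.5 -0. ]
bar in rack 900 [ 5.0000e-03 -1.0000e+00 -3.8086e+01 -1.7090e+00] keeper deg 179.73244 [-46. -86.] [-20.  75.] tcp rack [-121.6  -31.4]
knob 296 [-38.5 -81.  137. ]
S 2657 [ 1.4 34.9]
P 2646 [  1.9 -33.8]
wrist garlic [[510.0, 185.0, 37.0]]
wrist lemon [[594.0, 197.0, 8.0]]
wrist oil_bottle [[588.0, -59.0, 132.0]]
wrist onion [[586.0, 399.0, 72.0]]
wrist table_spoon [[371.0, 271.0, 10.0]]
side garlic [[492.0, 181.0, 32.0]]
side lemon [[486.0, -113.0, 41.0]]
side oil_bottle [[563.0, -93.0, 160.0]]
side onion [[597.0, -252.0, 60.0]]
side table_spoon [[353.0, 260.0, 8.0]]
```

View pics/last.png

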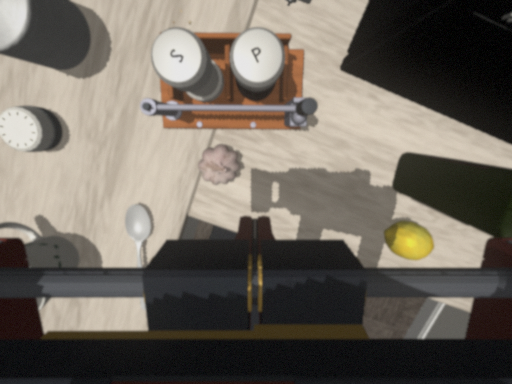

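The picture shows both mills upright in their bays (S at px (180,57), P at (257,58)) and the bar shut across the front, with its knob in the catch at (306,106). The garlic, spoon, timer and lemon are in place.

```bash
python3 -c "
from cell import manip
print(manip.hand_in())"
```

```text
the job is handed in; nothing more can be done
None
```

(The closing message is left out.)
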